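# Take the filter out of the downdraft extractor for washing

### The job

The downdraft extractor's filter is due for a wash: turn the orange swing tab well aside so that it no longer covers the filter, then lift the filter out of its frame by its blue fin and lower it, without dropping it, into the steel wash tray so that it lies flat on the tray's floor, right way up. Leave the tab turned aside and do not disturb the bottles, the vial or the slide box standing around.

Things in the scene. Friction and masses are not known exactly. Their poses are not given: they have to be found in the camera images.
- filter: The filter cassette: a flat white plastic panel 160 x 120 mm, 12 mm thick, with a dark grey pleated middle; about 0.25 kg. Origin at the centre of its underside; x along its 160 mm side, y along its 120 mm side, z up out of its top face. From the middle of its top face rises a solid blue grip fin, 80 mm long (along x), 14 mm thick (along y), 34 mm tall (its top is 46 mm above the origin), made to be pinched across its thickness.
- frame_seat (a point): The centre of the floor of the recess (164 x 124 mm, 12 mm deep) in the top of the white downdraft extractor, in which the filter lies, its top level with the rim around it. z up; x points to the end of the frame that carries the tab. Seat 50 mm and rim 62 mm above the bench. The extractor is fixed to the bench and reaches 130 mm along +x, 150 mm along -x, 80 mm either way along y; a grey blower housing 102 mm tall stands on it from 93 mm to 147 mm along -x.
- tab (a joint): Angle (rad) of the orange swing tab about its vertical pivot: 0 points straight in over the filter's middle line, holding it down; positive is anticlockwise from above. It turns either way to stops at +-1.9 and stays where it is left (light friction, about 1 N at its post). It covers the filter's edge until it is turned about 1.3 from 0 to either side.
- tab_hinge (a point): Top of the tab's pivot, on the rim, 24 mm outside the filter's short edge. The tab is a bar 20 mm wide and 8 mm thick that reaches 52 mm from the pivot; its underside is 64 mm and its top 72 mm above the bench.
- tab_post (a point): Top centre of the upright round thumb post on the tab, 12 mm across, rising 34 mm from the tab's top face to 106 mm above the bench, 40 mm from the pivot. The post can be pushed sideways.
- tray_in (a point): Centre of the inner floor of the open steel wash tray, 6 mm above the bench. Tray outside 200 x 160 mm, walls 6 mm thick, rim 30 mm above the bench; inside 188 mm along its x and 148 mm along its y. z up. The tray stays where it is.
- amber_bottle: A bystander to leave alone: a small amber glass bottle with a black cap, 40 mm across, 90 mm tall. Origin at the centre of its underside.
- vial: A bystander to leave alone: a clear sample vial with a blue cap, 36 mm across, 65 mm tall. Origin at the centre of its underside.
- wash_bottle: A bystander to leave alone: a white plastic bottle, 66 mm across, 200 mm tall. Origin at the centre of its underside.
- slide_box: A bystander to leave alone: an open white slide box, 80 x 110 x 30 mm. Origin at the centre of its underside.
Not all that is in view belongs to the job. Leave any yellow look-alike of the filter alone.

How it is judged:
On the way, in this order (a step that is already met when the one before it is completed fails the run):
1. the tab is turned aside (more than 1.25 rad either way) while the filter still lies in its frame ((value of joint tab above 1.25 rad or value of joint tab below -1.25 rad) and distance between filter and frame_seat below 0.012 m), for 0.2 s.
2. the filter is lifted clear of the frame in the fingers (z of filter in the frame of frame_seat above 0.025 m and contact force between the fingers and filter above 0.2 N), for 0.2 s.
At the end, for the whole second after the job is handed in: The tab is still turned aside by more than 1.25 rad, and the filter lies at rest, right way up and flat (tilt under 0.06 rad) on the floor of the wash tray (underside within 5 mm of it, centre within 30 mm of the tray's along each side) ((value of joint tab above 1.25 rad or value of joint tab below -1.25 rad) and x of filter in the frame of tray_in between -0.03 and 0.03 m and y of filter in the frame of tray_in between -0.03 and 0.03 m and z of filter in the frame of tray_in between -0.005 and 0.005 m and angle between filter's own z axis and vertical below 0.06 rad and linear speed of filter below 0.02 m/s and angular speed of filter below 0.1 rad/s); the robot touches nothing.
It fails at once if the filter is let go more than 30 mm above the tray's floor, away from the extractor (z of filter in the frame of tray_in above 0.03 m and horizontal distance between filter and frame_seat above 0.1 m and contact force between the fingers and filter below 0.05 N).
It fails at once if a bottle, the vial or the slide box is pushed more than 30 mm or knocked over (distance of any of amber_bottle, vial, wash_bottle, slide_box from where it was at the start of the episode above 0.03 m or angle between any of amber_bottle, vial, wash_bottle, slide_box's own z axis and vertical above 0.5 rad).
It also fails if it takes over 67 s, if anything falls off the work surface, if the arm or the gripper's body presses on something with over 40 N, if the wrist force passes 120 N, or if a joint passes its speed limit or range.

### The arm

A 6-joint arm with a two-finger parallel gripper is mounted at the origin on the work surface. World frame = base frame: x ahead of the robot, y to its left, z up, the work surface at z = 0. Lengths are in m, angles in rad, forces in N, time in s.
With the tool pointing down it reaches from about 0.25 to 0.725 m from the base axis. Payload 4 kg.
Tool frame: the origin (TCP) lies midway between the tips of the shut fingers; the grasp point (between the pads) lies 19 mm behind it; z points along the fingers, y is the line along which they close (so a half turn about z gives the same grasp; the last joint's range is limited). The gripper opens to 85 mm and grips with 20 to 120 N. Pads are 22 mm wide; open, the fingers measure 114 mm over their backs; the gripper's body (76 mm by 85 mm) begins 54 mm behind the grasp point. The pads swing forward as they close: fully open they stand 13 mm farther back than shut.
Start: joints at [-1.233, 0.241, 0.005, 1.335, 0, 1.571], TCP at [0.166, -0.472, 0.231] pointing down, gripper open.
Joint ranges: [-2.72, 2.72], [-1.05, 1.87], [-1.09, 1.28], [-1.99, 2.15], [-1.42, 1.44], [-3.14, 3.14]. Speed limits (rad/s): [2.79, 2.79, 3.14, 3.14, 3.14, 3.14].

### API

Orientations are given as a unit quaternion [x, y, z, w].
In Python, from workcell import status, camera, get_calibration, ticket gives the robot as it stands.
- The arm moves only by the shell command python3 -m creep 'ROWS' [OPENING]. ROWS is JSON, a list of rows, each a list of 6 numbers: the shift along the world's x, y, z in cm, then the turn, a rotation vector about the world's x, y, z in degrees. A call has 1 to 8 rows; each row shifts and turns the commanded pose from where the row before left it; what a row does not reach is not made up. A row lasts 1/10 s, in which the tool goes at most 50 mm and 8.59 degrees, less where a joint would pass 70% of its speed; a pose out of reach is approached as far as the arm can. A call is refused whole if a number of a shift passes 5 or a number of a turn 8.59, either way. A call with a gripper value outside its range is refused whole. OPENING is the opening, from -1 (shut) to 1 (fully open), so that 0 is half open, set as the call begins (- or left out, the last holds). The fingers move at their own pace and stop on an object; the grip force is fixed at half the most. Time passes only in rows, so rows that do not move let the fingers close. It gives the time, the measured TCP pose, the force, the opening and the grip force at its end, in the units of the state.
- status.get_obs(): the state, without advancing time (a new reading comes with each control period).
- camera(name): name is "scene" or "top" or "wrist"; returns the picture (420x560x3 uint8, red, green, blue); there is no depth.
- get_calibration(name): a dict with "fx", "fy", "cx", "cy" (pixels), "rvec" (rotation vector, rad) and "tvec" (3), from world to camera coordinates, as OpenCV has them; the wrist camera has in their place "tool_from_camera" (4x4, takes a point from camera to tool coordinates, whose origin is the TCP and whose axes are the flange's). Camera axes: x right, y down, z forward; pixel columns grow to the right and rows downward; lengths in m; the calibration is good to about 2 mm. The wrist camera is an equidistant fisheye: a pixel r from the principal point sees the ray r / f radians off the axis. A picture is of the moment at which its call begins: read the wrist's pose just before it. get_calibration takes no time and is no camera call.
- ticket.job_done(): hands the job in; it is judged then, once.
The state is a dict: "clock": time; "joint_pos": joint angles; "joint_vel": joint speeds; "tau": joint torques, N m; "eef_pos": TCP position; "tool_rot": TCP orientation; "ft_force": force on the tool from outside, world axes, zero at the start; "ft_torque": the same for the moment, N m; "grip_width": finger opening in m; "grasp_force": force on a finger pad.
Only numpy, scipy, OpenCV 4.12 (cv2) and the standard library are available. Lean on these libraries where they do the work, as an engineer would, in place of code of your own. Each camera call takes 0.05 s, during which the arm holds its last target. There are 200 camera calls.

## Working session

There is one attempt and no reset: what is moved stays moved. The work goes in short steps, Python scripts to look and compute and a shell command to move; the robot and the scene stay as the last step left them, time stands still between calls to the robot, and variables do not carry over. Pictures are saved under pics/ and viewed, at most 10 in all, crops included, and the job is handed in when it is done.

```bash
mkdir -p pics; cat > h.py <<'E'
import numpy as np,cv2
from workcell import status,camera,get_calibration,ticket
def snap(n,f):
    im=camera(n)[:,:,::-1]; cv2.imwrite(f'pics/{f}.png',im); return im
def ray(n,u,v):
    c=get_calibration(n); R=cv2.Rodrigues(np.array(c['rvec'],float))[0]; t=np.array(c['tvec'],float).ravel()
    d=R.T@np.array([(u-c['cx'])/c['fx'],(v-c['cy'])/c['fy'],1]); return -R.T@t,d
def at(n,u,v,z):
    o,d=ray(n,u,v); return (o+d*(z-o[2])/d[2]).round(4)
E
python3 - <<'E'
from h import *
a=snap('top','top');b=snap('scene','scene')
cv2.imwrite('pics/top2.png',cv2.resize(a,(800,600),interpolation=cv2.INTER_CUBIC))
cv2.imwrite('pics/scene2.png',cv2.resize(b,(800,600),interpolation=cv2.INTER_CUBIC))
print(get_calibration('top'),status.get_obs())
E
```

```text
{'fx': 538.580038100686, 'fy': 538.580038100686, 'cx': 286.79138395341073, 'cy': 210.15196829269433, 'rvec': array([ 2.07937524, -2.14648944,  0.21643146]), 'tvec': array([0.06971442, 0.49142675, 1.58605432])} {'clock': 0.1, 'joint_pos': array([-1.23299213e+00,  2.41358537e-01,  3.90695063e-03,  1.33519556e+00,
        1.67494608e-05,  1.57082989e+00]), 'joint_vel': array([ 0.0010624 , -0.00156107,  0.00340398,  0.00100602, -0.00042101,
        0.00069758]), 'tau': array([ 7.83817768e-05, -3.73139763e+01,  2.53009593e+01,  1.09067673e-02,
       -6.09594576e-05, -1.96182761e-06]), 'eef_pos': array([ 0.1655337 , -0.47123053,  0.23050985]), 'tool_rot': array([ 9.85772318e-01,  1.68083552e-01, -1.47321695e-04, -9.13648635e-04]), 'ft_force': array([0.04104872, 0.68920834, 0.05024684]), 'ft_torque': array([-0.00274179, -0.00782367,  0.04746415]), 'grasp_force': 0.0, 'grip_width': 0.08548595130781284}
```

View pics/top2.png

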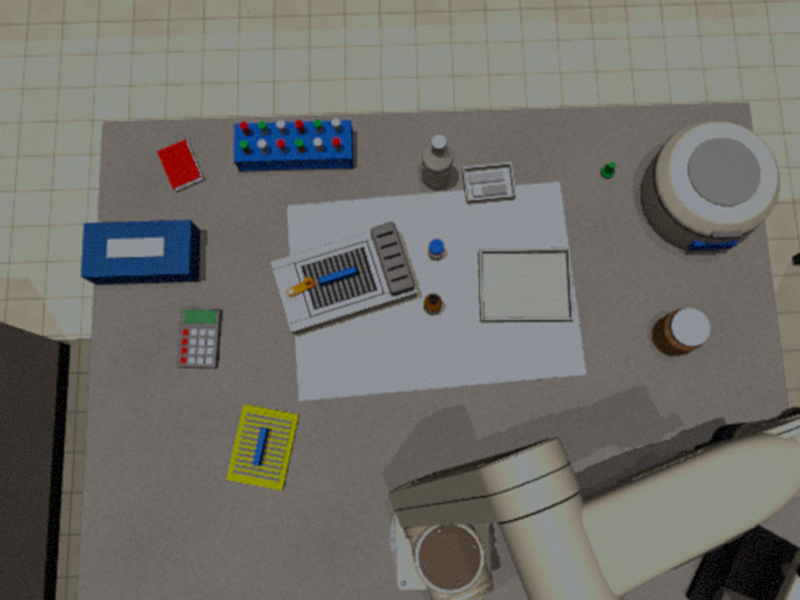

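View pics/scene2.png

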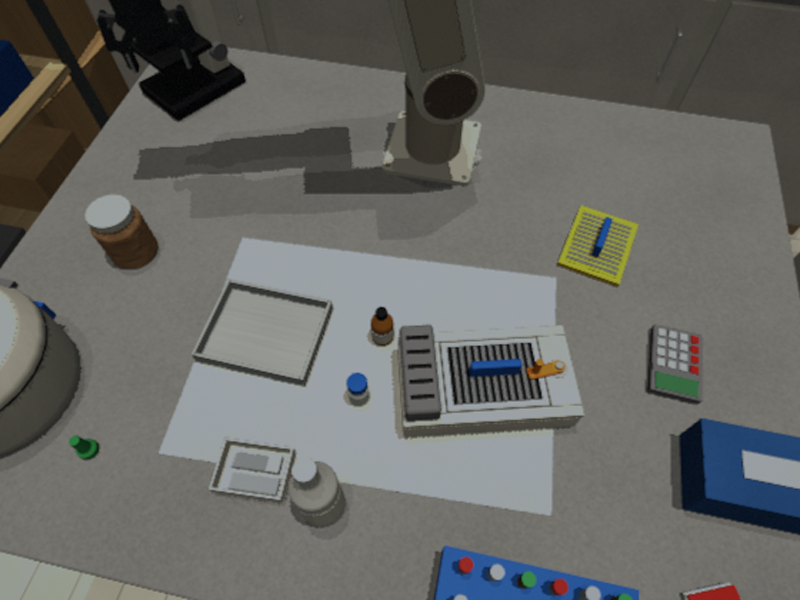

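The top view shows the extractor at about (345,278), with the tab at its left end, the tray at (525,285), the vial at (436,248) and the amber bottle at (433,303). I'll enlarge it to read the pixels more closely.

```bash
python3 - <<'E'
from h import *
a=cv2.imread('pics/top.png')
cv2.imwrite('pics/c1.png',cv2.resize(a[145:245,185:300],None,fx=6,fy=6,interpolation=cv2.INTER_CUBIC))
b=cv2.imread('pics/scene.png')
# rough points from the 800-px picture
for n,p,z in [('trayTL',(479,250),.03),('trayTR',(569,250),.03),('trayBR',(571,321),.03),('trayBL',(480,321),.03),('vialcap',(436,246),.065),('ambercap',(432,301),.09),('finL',(320,282),.096),('finR',(356,271),.096),('hinge',(310,284),.072),('post',(293,291),.106),('wash',(438,143),.2),('slide',(489,183),.03)]:
    print(n,at('top',p[0]*.7,p[1]*.7,z))
E
```

```text
trayTL [ 0.6047 -0.1007  0.03  ]
trayTR [ 0.5984 -0.297   0.03  ]
trayBR [ 0.4412 -0.2897  0.03  ]
trayBL [ 0.4474 -0.095   0.03  ]
vialcap [ 0.607  -0.0058  0.065 ]
ambercap [0.4821 0.008  0.09  ]
finL [0.5286 0.2393 0.096 ]
finR [0.5497 0.1641 0.096 ]
hinge [0.5306 0.2632 0.072 ]
post [0.509  0.2939 0.106 ]
wash [ 0.7838 -0.0127  0.2   ]
slide [ 0.7581 -0.1306  0.03  ]
```

View pics/c1.png

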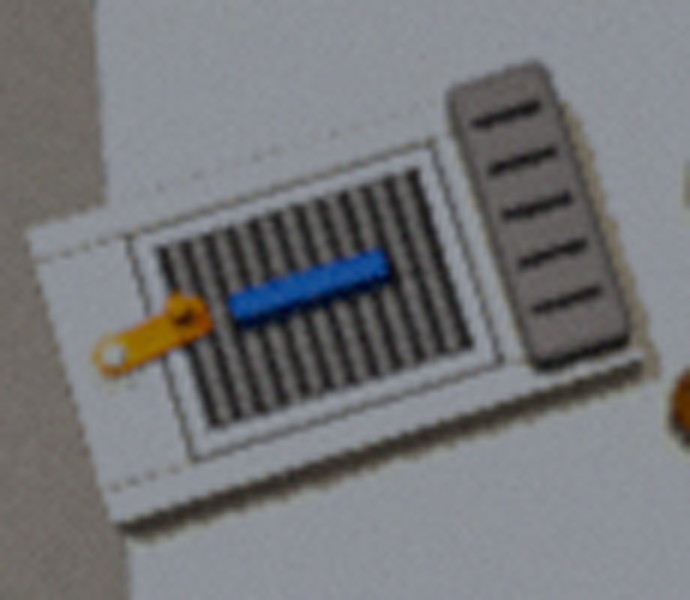

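The crop shows the pivot at (113,355), the post on the tab's inner end near (183,303), the filter corners at (128,237), (435,140), (502,362) and (193,460), and the top of the fin from (232,303) to (387,262).

```bash
python3 - <<'E'
from h import *
P=lambda u,v,z:at('top',185+(u+.5)/6-.5,145+(v+.5)/6-.5,z)
C=np.array([P(*p,.062) for p in [(128,237),(435,140),(502,362),(193,460)]])
print(C,C.mean(0)); 
e=(C[0]+C[3]-C[1]-C[2])/2; print('x axis ang',np.degrees(np.arctan2(e[1],e[0])),np.linalg.norm(e))
for n,u,v,z in [('hinge',113,355,.072),('posttop',185,301,.106),('tabend',210,315,.072),('finL',231,298,.096),('finR',388,258,.096)]: print(n,P(u,v,z))
c=e/np.linalg.norm(e); m=C.mean(0); print('hinge pred',m+c*.104)
print('cam',ray('top',0,0)[0])
T=np.array([at('top',u*.7,v*.7,.03) for u,v in [(479,250),(569,250),(571,321),(480,321)]]);print(T.mean(0))
o=status.get_obs()
from scipy.spatial.transform import Rotation as R
print(R.from_quat(o['tool_rot']).as_matrix().round(3))
E
```

```text
[[0.5801 0.2981 0.062 ]
 [0.6262 0.1411 0.062 ]
 [0.509  0.1096 0.062 ]
 [0.4637 0.2656 0.062 ]] [0.54475 0.2036  0.062  ]
x axis ang 106.27847907982286 0.16303600829264678
hinge [0.5167 0.3042 0.072 ]
posttop [0.5351 0.2634 0.106 ]
tabend [0.5357 0.2554 0.072 ]
finL [0.5383 0.242  0.096 ]
finR [0.5562 0.1638 0.096 ]
hinge pred [0.51559816 0.30343071 0.062     ]
cam [0.16046519 0.05816292 1.65311726]
[ 0.522925 -0.1956    0.03    ]
[[ 0.943  0.331 -0.001]
 [ 0.331 -0.943  0.002]
 [ 0.    -0.002 -1.   ]]
```

```bash
python3 -m creep '[[1.98,4.32,0,0,0,5.12],[1.98,4.32,0,0,0,5.12],[1.98,4.32,0,0,0,5.12],[1.98,4.32,0,0,0,5.12],[1.98,4.32,0,0,0,5.12],[1.98,4.32,0,0,0,5.12],[1.98,4.32,0,0,0,5.12],[1.98,4.32,0,0,0,5.12]]' -1
python3 -m creep '[[1.98,4.32,0,0,0,5.12],[1.98,4.32,0,0,0,5.12],[1.98,4.32,0,0,0,5.12],[1.98,4.32,0,0,0,5.12],[1.98,4.32,0,0,0,5.12],[1.98,4.32,0,0,0,5.12],[1.98,4.32,0,0,0,5.12],[1.98,4.32,0,0,0,5.12]]'
python3 -m creep '[[1.98,4.32,0,0,0,5.12],[0,0,-3,0,0,0],[0,0,-3,0,0,0],[0,0,0,0,0,0],[0,0,0,0,0,0]]'
python3 - <<'E'
from h import *
from scipy.spatial.transform import Rotation as R
print(R.from_quat(status.get_obs()['tool_rot']).as_matrix().round(3))
w=snap('wrist','w1');t=snap('top','t1')
cv2.imwrite('pics/w1t.png',np.vstack([cv2.resize(w,(400,300)),cv2.resize(t[145:245,150:283],(400,300))]))
E
```

```text
clock: 0.9
eef_pos: [0.3242, -0.1243, 0.2312]
tool_rot: [0.864, 0.504, 0.0, 0.0]
ft_force: [0.8, -0.6, -0.2]
grip_width: -0.0001
grasp_force: 0.0
clock: 1.7
eef_pos: [0.4827, 0.2214, 0.2308]
tool_rot: [0.633, 0.774, -0.0, -0.0]
ft_force: [0.2, 0.2, 0.6]
grip_width: -0.0001
grasp_force: 0.0
clock: 2.2
eef_pos: [0.5017, 0.2623, 0.1709]
tool_rot: [0.599, 0.801, -0.001, -0.001]
ft_force: [-0.2, 0.4, -0.0]
grip_width: 0.0
grasp_force: 0.0
[[-0.282  0.959 -0.002]
 [ 0.959  0.282 -0.001]
 [-0.    -0.002 -1.   ]]
```

View pics/w1t.png

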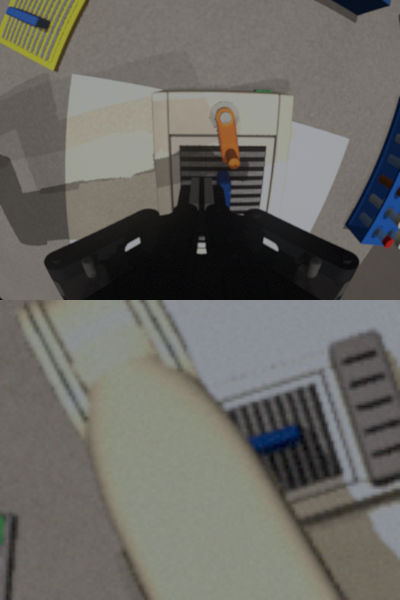

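The wrist view shows the pivot at (226,118), the post top at (234,163), and the shut fingers to the left of the post. I'll check these positions from this pose.

```bash
cat >> h.py <<'E'
from scipy.spatial.transform import Rotation as Rt
def wat(u,v,z):
    c=get_calibration('wrist'); o=status.get_obs(); x,y=u-c['cx'],v-c['cy']; r=np.hypot(x,y); a=r/c['fx']
    d=np.array([x/r*np.sin(a),y/r*np.sin(a),np.cos(a),0]); T=np.eye(4); T[:3,:3]=Rt.from_quat(o['tool_rot']).as_matrix(); T[:3,3]=o['eef_pos']
    M=T@np.array(c['tool_from_camera']); p=M[:3,3]; d=(M@d)[:3]; return (p+d*(z-p[2])/d[2]).round(4)
E
python3 - <<'E'
from h import *
print('hinge',wat(226*1.4,118*1.4,.072),'post',wat(234*1.4,163*1.4,.106))
for p in [(170,135),(271,137)]: print(wat(p[0]*1.4,p[1]*1.4,.062))
E
```

```text
hinge [0.5183 0.3013 0.072 ] post [0.5341 0.2663 0.106 ]
[0.4652 0.2638 0.062 ]
[0.5772 0.2945 0.062 ]
```

```bash
python3 -m creep '[[0,0,-3,0,0,0],[0,0,-3,0,0,0],[0,0,-3,0,0,0],[0,0,0,0,0,0],[0.8,-0.05,0,0,0,0],[0.7,0,0,0,0,0],[0.7,0.1,0,0,0,0],[0.7,0.2,0,0,0,0]]'
python3 -m creep '[[0.6,0.3,0,0,0,0],[0.6,0.4,0,0,0,0],[0.5,0.5,0,0,0,0],[0.4,0.6,0,0,0,0],[0.3,0.6,0,0,0,0],[0.2,0.5,0,0,0,0],[0.1,0.5,0,0,0,0],[0,0,0,0,0,0]]'
python3 -m creep '[[0,0.4,0,0,0,0],[0,0,0,0,0,0]]'
python3 - <<'E'
from h import *
w=snap('wrist','w2')
cv2.imwrite('pics/w2b.png',cv2.resize(w,(800,600)))
E
```

```text
clock: 3.1
eef_pos: [0.532, 0.2658, 0.0827]
tool_rot: [0.599, 0.801, 0.001, -0.0]
ft_force: [-4.5, 1.9, 0.2]
grip_width: -0.0001
grasp_force: 1.9
clock: 3.9
eef_pos: [0.5587, 0.3003, 0.0814]
tool_rot: [0.599, 0.801, 0.001, 0.0]
ft_force: [0.1, 0.1, -0.7]
grip_width: 0.0003
grasp_force: 0.0
clock: 4.1
eef_pos: [0.5583, 0.3037, 0.0815]
tool_rot: [0.599, 0.801, 0.0, -0.0]
ft_force: [-0.1, -0.6, -0.4]
grip_width: -0.0002
grasp_force: 0.0
```

View pics/w2b.png

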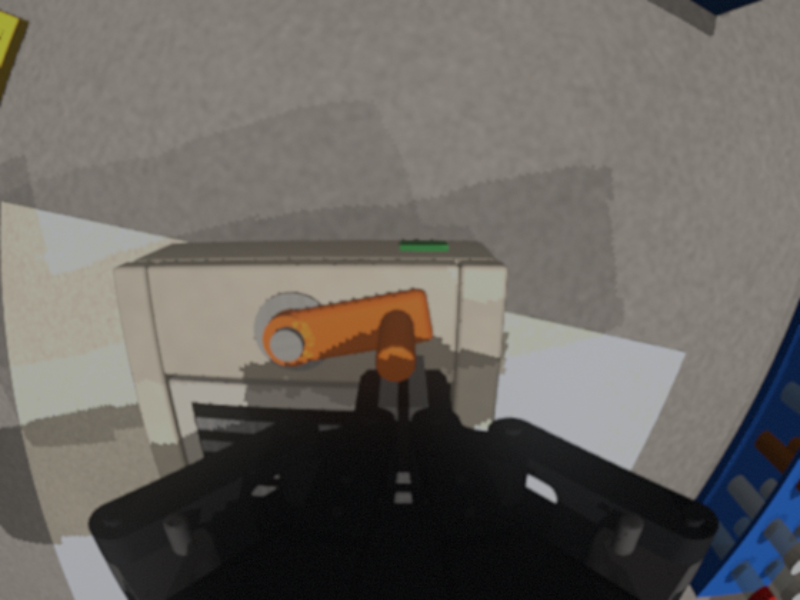

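The tab is now swung past perpendicular, at about 1.7 rad. The next step is to move over the fin.

```bash
python3 -m creep '[[0.2,-0.8,0,0,0,0],[0,0,4,0,0,0],[0,0,4,0,0,0],[-0.5,-3,0,0,0,0],[-0.5,-3,0,0,0,0],[-0.4,-3.2,0,0,0,0],[0,0,0,0,0,0],[0,0,0,0,0,0]]' 0.2
python3 - <<'E'
from h import *
w=snap('wrist','w3')
cv2.imwrite('pics/w3b.png',cv2.resize(w,(800,600)))
E
```

```text
clock: 4.95
eef_pos: [0.5467, 0.2022, 0.1618]
tool_rot: [0.6, 0.8, 0.001, 0.0]
ft_force: [-0.1, 0.7, 0.6]
grip_width: 0.0511
grasp_force: 0.0
```

View pics/w3b.png

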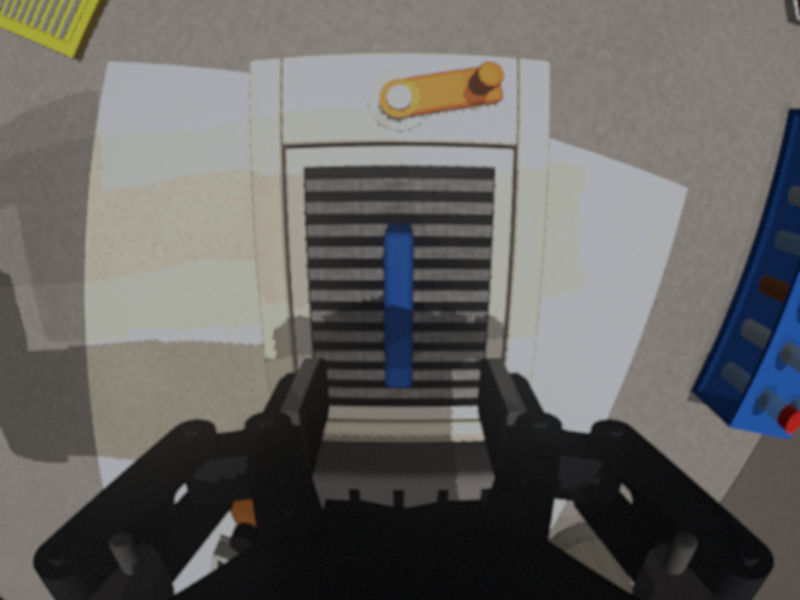

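The fin runs from (398,228) to (399,385), centred between the fingers, and the tab is clear of the filter. I'll lower to it and grip.

```bash
python3 - <<'E'
from h import *
a=wat(398*.7,230*.7,.096);b=wat(399*.7,383*.7,.096);print(a,b,(a+b)/2)
E
python3 -m creep '[[0,0,-3,0,0,0],[0,0,-3,0,0,0],[0,0,-2.5,0,0,0],[0,0,-0.7,0,0,0],[0,0,0,0,0,0]]'
python3 -m creep '[[0,0,0,0,0,0],[0,0,0,0,0,0],[0,0,0,0,0,0],[0,0,0,0,0,0],[0,0,0,0,0,0],[0,0,0,0,0,0],[0,0,0,0,0,0],[0,0,0,0,0,0]]' -1
```

```text
[0.532  0.2419 0.096 ] [0.554  0.1682 0.096 ] [0.543   0.20505 0.096  ]
clock: 5.5
eef_pos: [0.5455, 0.2036, 0.068]
tool_rot: [0.599, 0.801, -0.001, -0.001]
ft_force: [-0.0, -0.4, 0.2]
grip_width: 0.0513
grasp_force: 0.0
clock: 6.3
eef_pos: [0.546, 0.2033, 0.071]
tool_rot: [0.599, 0.801, 0.0, -0.0]
ft_force: [-4.0, -0.1, 5.6]
grip_width: 0.0131
grasp_force: 61.1
```

```bash
python3 -m creep '[[0,0,0.5,0,0,0],[0,0,0.8,0,0,0],[0,0,1,0,0,0],[0,0,1.5,0,0,0],[0,0,2,0,0,0],[0,0,2,0,0,0],[0,0,2,0,0,0],[0,0,2,0,0,0]]'
python3 - <<'E'
from h import *
w=snap('wrist','w4');t=snap('top','t4')
cv2.imwrite('pics/c4.png',np.vstack([cv2.resize(w,(400,300)),cv2.resize(t[160:240,320:427],(400,300))]))
E
```

```text
clock: 7.1
eef_pos: [0.5466, 0.2032, 0.189]
tool_rot: [0.599, 0.801, 0.001, 0.0]
ft_force: [0.5, -0.4, -2.3]
grip_width: 0.0131
grasp_force: 59.8
```

View pics/c4.png

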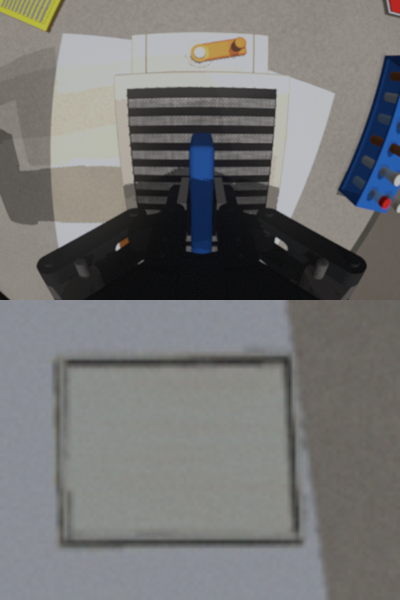

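The filter is held level. In the lower crop the tray's rim corners are at (54,57), (293,55), (302,241) and (62,245).

```bash
python3 - <<'E'
from h import *
C=np.array([at('top',320+(u+.5)/3.738-.5,160+(v+.5)/3.75-.5,.03) for u,v in [(54,57),(293,55),(302,241),(62,245)]])
e=(C[0]+C[3]-C[1]-C[2])/2;f=(C[0]+C[1]-C[2]-C[3])/2
print(C,C.mean(0),np.degrees(np.arctan2(e[1],e[0])),np.degrees(np.arctan2(f[1],f[0])),np.linalg.norm(e),np.linalg.norm(f))
E
```

```text
[[ 0.6054 -0.0969  0.03  ]
 [ 0.6007 -0.2963  0.03  ]
 [ 0.4436 -0.2921  0.03  ]
 [ 0.4465 -0.0957  0.03  ]] [ 0.52405 -0.19525  0.03   ] 88.89996356927374 -0.9790098033843759 0.19793647971003225 0.15802306793629856
```

```bash
python3 -m creep '[[-0.1,-1,0,0,0,0],[-0.2,-3,0,0,0,-1.6],[-0.2,-4,0,0,0,-2],[-0.2,-4,0,0,0,-2],[-0.2,-4,0,0,0,-2],[-0.2,-4,0,0,0,-2],[-0.2,-4,0,0,0,-2],[-0.2,-4,0,0,0,-2]]'
python3 -m creep '[[-0.2,-4,0,0,0,-2],[-0.2,-3.9,0,0,0,-1.7],[-0.2,-3,0,0,0,0],[-0.1,-1,0,0,0,0],[0,0,0,0,0,0],[0,0,0,0,0,0]]'
python3 - <<'E'
from h import *
w=snap('wrist','w5')
cv2.imwrite('pics/w5b.png',cv2.resize(w,(800,600)))
print(Rt.from_quat(status.get_obs()['tool_rot']).as_matrix().round(3))
E
```

```text
clock: 8.0
eef_pos: [0.5296, -0.0789, 0.1857]
tool_rot: [0.69, 0.724, -0.001, -0.001]
ft_force: [0.3, -0.3, -2.9]
grip_width: 0.0132
grasp_force: 59.9
clock: 8.6
eef_pos: [0.5236, -0.1951, 0.1864]
tool_rot: [0.713, 0.702, -0.0, -0.001]
ft_force: [0.6, 0.3, -2.8]
grip_width: 0.0129
grasp_force: 59.9
[[ 0.015  1.    -0.001]
 [ 1.    -0.015  0.001]
 [ 0.001 -0.001 -1.   ]]
```

View pics/w5b.png

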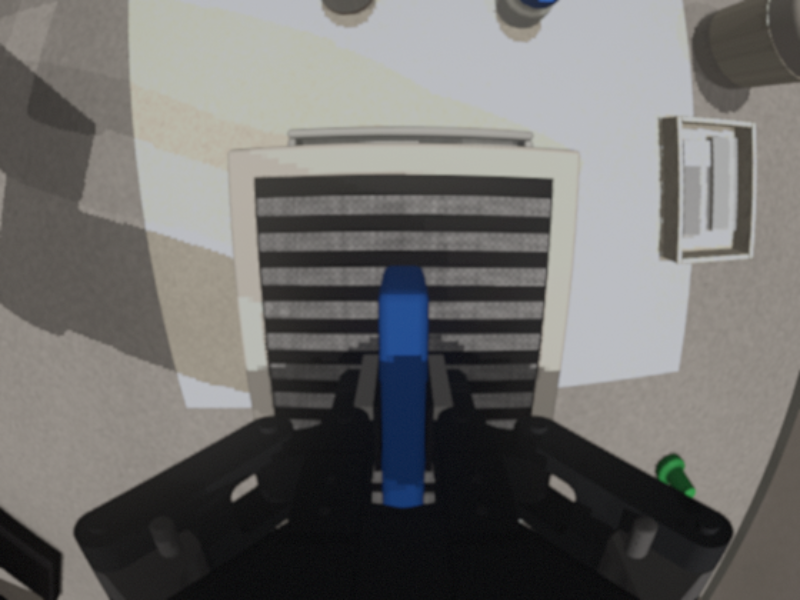

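The filter is held square over the tray, with the tray's far rim at (290–530,133) centred ahead of it. Now I'll lower it.

```bash
python3 - <<'E'
from h import *
print(wat(290*.7,131*.7,.03),wat(531*.7,131*.7,.03))
E
python3 -m creep '[[0,0,-2,0,0,0],[0,0,-3,0,0,0],[0,0,-3,0,0,0],[0,0,-3,0,0,0],[0,0,-2,0,0,0],[0,0,-1,0,0,0],[0,0,0,0,0,0],[0,0,0,0,0,0]]'
```

```text
[ 0.4514 -0.1008  0.03  ] [ 0.6068 -0.1023  0.03  ]
clock: 9.45
eef_pos: [0.5252, -0.1954, 0.0482]
tool_rot: [0.712, 0.702, 0.0, 0.001]
ft_force: [-0.0, -0.3, -2.3]
grip_width: 0.0129
grasp_force: 59.8
```

```bash
python3 -m creep '[[0.2,-0.3,0,0,0,0],[0,0,-0.6,0,0,0],[0,0,-0.6,0,0,0],[0,0,-0.4,0,0,0],[0,0,0,0,0,0],[0,0,0,0,0,0]]'
python3 -m creep '[[0,0,-0.2,0,0,0],[0,0,0,0,0,0],[0,0,0,0,0,0]]'
python3 -m creep '[[0,0,-0.2,0,0,0],[0,0,0,0,0,0],[0,0,0,0,0,0]]'
```

```text
clock: 10.05
eef_pos: [0.526, -0.1988, 0.031]
tool_rot: [0.713, 0.701, -0.0, -0.0]
ft_force: [0.3, 0.7, -2.4]
grip_width: 0.0127
grasp_force: 59.9
clock: 10.35
eef_pos: [0.5263, -0.1988, 0.0293]
tool_rot: [0.713, 0.702, 0.0, 0.0]
ft_force: [-0.2, 0.9, -2.7]
grip_width: 0.0125
grasp_force: 59.9
clock: 10.65
eef_pos: [0.5262, -0.1988, 0.0272]
tool_rot: [0.713, 0.701, -0.0, -0.0]
ft_force: [-0.2, 0.5, -2.4]
grip_width: 0.0128
grasp_force: 59.9
```

```bash
python3 -m creep '[[0,0,-0.15,0,0,0],[0,0,0,0,0,0],[0,0,0,0,0,0]]'
python3 -m creep '[[0,0,-0.15,0,0,0],[0,0,0,0,0,0],[0,0,0,0,0,0]]'
```

```text
clock: 10.95
eef_pos: [0.5264, -0.1989, 0.027]
tool_rot: [0.713, 0.701, 0.0, 0.0]
ft_force: [-2.0, 1.8, 5.5]
grip_width: 0.0131
grasp_force: 61.0
clock: 11.25
eef_pos: [0.5264, -0.1989, 0.027]
tool_rot: [0.713, 0.702, 0.0, 0.001]
ft_force: [-5.1, 1.4, 14.9]
grip_width: 0.013
grasp_force: 62.3
```

The filter is resting on the tray floor. I'll ease off, open and retreat.

```bash
python3 -m creep '[[0,0,0.2,0,0,0],[0,0,0,0,0,0]]'
python3 -m creep '[[0,0,0,0,0,0],[0,0,0,0,0,0],[0,0,0,0,0,0],[0,0,0,0,0,0],[0,0,0,0,0,0],[0,0,0,0,0,0],[0,0,0,0,0,0],[0,0,0,0,0,0]]' 0.2
python3 -m creep '[[0,0,0.5,0,0,0],[0,0,2,0,0,0],[0,0,3,0,0,0],[0,0,4,0,0,0],[0,0,4,0,0,0],[0,0,4,0,0,0],[0,0,2,0,0,0],[0,0,0,0,0,0]]'
python3 -m creep '[[-4,0,0,0,0,0],[-4,0,0,0,0,0],[-4,0,0,0,0,0],[-3,0,0,0,0,0],[0,0,0,0,0,0],[0,0,0,0,0,0]]'
python3 - <<'E'
from h import *
b=snap('scene','s6'); cv2.imwrite('pics/s6b.png',cv2.resize(b,(800,600)))
E
```

```text
clock: 11.45
eef_pos: [0.5268, -0.199, 0.027]
tool_rot: [0.713, 0.702, 0.0, 0.001]
ft_force: [-1.7, -0.1, 4.6]
grip_width: 0.0132
grasp_force: 61.0
clock: 12.25
eef_pos: [0.5263, -0.1988, 0.0263]
tool_rot: [0.713, 0.701, -0.0, 0.0]
ft_force: [1.2, 0.1, -0.0]
grip_width: 0.0514
grasp_force: 0.0
clock: 13.05
eef_pos: [0.5285, -0.1996, 0.226]
tool_rot: [0.713, 0.702, 0.002, 0.004]
ft_force: [0.0, -0.0, -0.2]
grip_width: 0.051
grasp_force: 0.0
clock: 13.65
eef_pos: [0.3757, -0.1987, 0.2208]
tool_rot: [0.713, 0.701, 0.0, -0.0]
ft_force: [0.9, -0.5, 0.2]
grip_width: 0.0514
grasp_force: 0.0
```

View pics/s6b.png

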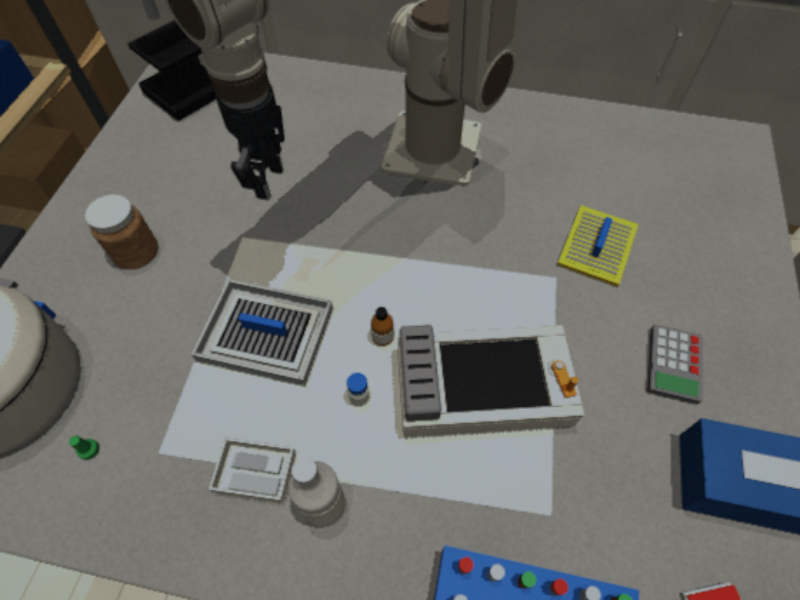

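The filter lies flat in the tray at about (264,330), the tab is turned aside at (565,380), and the bystanders are where they were. I'll hand it in.

```bash
python3 -c "
from workcell import ticket; print(ticket.job_done())"
```

```text
the job is handed in; nothing more can be done
None
```

The job is handed in: the tab is turned aside to about 1.7 rad, the filter lies flat and right way up in the wash tray, and the final picture shows the bottles, vial and slide box where they were; the hand-in returned no verdict.

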